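# Set the hot-wire heat on the bench transformer

### The arm

A 7-joint arm with a two-finger parallel gripper is mounted at the origin on the work surface. World frame = base frame: x ahead of the robot, y to its left, z up, the work surface at z = 0. Lengths are in m, angles in rad, forces in N, time in s.
With the tool pointing down it reaches from about 0.4 to 0.85 m from the base axis. Payload 10.4 kg.
Tool frame: the origin (TCP) lies midway between the tips of the shut fingers; the grasp point (between the pads) lies 19 mm behind it; z points along the fingers, y is the line along which they close (so a half turn about z gives the same grasp; the last joint's range is limited). The gripper opens to 85 mm and grips with 20 to 120 N. Pads are 22 mm wide; open, the fingers measure 114 mm over their backs; the gripper's body (76 mm by 85 mm) begins 54 mm behind the grasp point. The pads swing forward as they close: fully open they stand 13 mm farther back than shut.
Start: joints at [-1.247, 0.332, -0.065, 1.46, 0.022, 1.35, -0.088], TCP at [0.212, 0.588, 0.231] pointing down, gripper open.
Joint ranges: [-2.6, 2.6], [-0.5, 2.12], [-1.47, 1.34], [0.16, 2.42], [-1.27, 4.41], [0.06, 2.06], [-2.6, 2.6]. Speed limits (rad/s): [2.22, 2.22, 2.79, 2.79, 3.14, 3.14, 3.14].

### API

Orientations are given as a unit quaternion [x, y, z, w].
In Python, from workcell import get_obs, camera, camera_params, hand_in gives the robot as it stands.
- The arm moves only by the tool carry_out, never from a script. Its argument "commands" is a list that holds one entry, the list of rows, each a list of 6 numbers: the shift along the tool's x, y, z in units of 40 mm (1.0 is 40 mm), then the turn, a rotation vector about the tool's x, y, z in units of 6 degrees (1.0 is 6 degrees). In form: [[[x, y, z, ax, ay, az], ...]]. A call has 1 to 20 rows; each row shifts and turns the commanded pose from where the row before left it, along the tool's axes as they then stand; what a row does not reach is not made up. A row lasts 1/12 s, in which the tool goes at most 41.7 mm and 7.16 degrees, less where a joint would pass 70% of its speed; a pose out of reach is approached as far as the arm can. A call is refused whole if a number of a shift passes 1 or a number of a turn 1, either way. A call with a gripper value outside its range is refused whole. "hand" is the closure, from -1 (fully open) to 1 (shut), set as the call begins (left out, the last holds). The fingers move at their own pace and stop on an object; "force" is the grip in N (left out, the last holds). Time passes only in rows, so rows that do not move let the fingers close. It gives the time, the measured TCP pose, the force, the opening and the grip force at its end, in the units of the state.
- get_obs(): the state, without advancing time (a new reading comes with each control period).
- camera(name): name is "scene" or "top" or "wrist"; returns the picture (420x560x3 uint8, red, green, blue); there is no depth.
- camera_params(name): a dict with "mtx" (3x3 intrinsics, pixels), "k1" (the pictures are not rectified: a ray, as slopes to the right and down, at radius r is drawn at 1 + k1 r^2 times it, then the intrinsics apply), "R" (3x3) and "t" (3): a world point X has camera coordinates R X + t. Camera axes: x right, y down, z forward; pixel columns grow to the right and rows downward; lengths in m; the calibration is good to about 2 mm. A picture is of the moment at which its call begins: read the wrist's pose just before it. camera_params takes no time and is no camera call; for the wrist camera it gives the pose at the moment of the call.
- hand_in(): hands the job in; it is judged then, once.
The state is a dict: "clock": time; "joint_pos": joint angles; "joint_velocities": joint speeds; "tau": joint torques, N m; "position": TCP position; "ee_rot": TCP orientation; "ft_force": force on the tool from outside, world axes, zero at the start; "torque": the same for the moment, N m; "grip_width": opening from 0.0 (shut) to 1.0 (fully open); "grasp_force": force on a finger pad.
Only numpy, scipy, OpenCV 4.12 (cv2) and the standard library are available. Lean on these libraries where they do the work, as an engineer would, in place of code of your own. Each camera call takes 0.05 s, during which the arm holds its last target. There are 200 camera calls.

### The job

The hot wire of the foam cutter needs its marked heat. On the round drum-shaped transformer, turn the big knob clockwise until its pointer nose points straight at the brass tab clamped on the rim, then let go. Leave the small knob on the flat speed box as it is.

Things in the scene. Friction and masses are not known exactly. Their poses are not given: they have to be found in the camera images.
- heat_grip (a point): Big black knob on the round grey drum (168 mm across, 100 mm high, fixed): a 68 mm disc with an upright bar grip across it, 60 long, 16 thick, from 9 to 45 mm above the drum top. Point on the vertical turning axis, 32 mm above the drum top; x along the bar to the nose, z up. Light even friction (0.06 N m), no clicks or spring, stays where left, no stop between start and tab.
- heat_pointer (a point): Tip of the big knob's flat pointer nose (7 mm wide, white line on it), 46 mm from the turning axis, 6 mm above the drum top; turns with the knob. Another white line lies on top of the bar, on the nose's half.
- set_tab (a point): Inner end of the flat brass tab clamped over the drum's rim: 32 mm long towards the axis, 11 wide, 5 high, with a low screw head, nowhere over 11 mm above the drum top. Point 50 mm from the knob's axis, 4 mm above the drum top. The tab does not move. At the start it lies 25 to 85 degrees clockwise, seen from above, of the pointer.
- speed_pointer (a point): Bystander: pointer end on top of the small black knob (36 mm disc, bar 32 long, 10 thick) of the flat grey speed box (140 x 110 x 55 mm, fixed), on the other side (left or right) of the work area from the drum; 16 mm from that knob's axis, 82 mm above the bench. Not to be turned.
Things that resemble listed ones, but are neither listed nor needed, are in the scene too. Leave any orange look-alike of the part that bears heat_grip alone.

How it is judged:
By the outcome, as a careful person would: the job done as asked, in the order asked, and still so for the second after the job is handed in, with the robot touching nothing.
It also fails if it takes over 29 s, if anything falls off the work surface, if the arm or the gripper's body presses on something with over 40 N, if the wrist force passes 120 N, or if a joint passes its speed limit or range.

## Working session

There is one attempt and no reset: what is moved stays moved. The work goes in short steps, Python scripts to look and compute and a tool call to move; the robot and the scene stay as the last step left them, time stands still between calls to the robot, and variables do not carry over. Pictures are saved under pics/ and viewed, at most 10 in all, crops included, and the job is handed in when it is done.

Besides the shell and the picture viewer there is one more tool, called as name(argument=value, ...) on one line, values as JSON. carry_out: Moves the arm, as the interface text tells. Its arguments: {"type":"object","properties":{"commands":{"type":"array"},"hand":{"type":"number"},"force":{"type":"number"}},"required":["commands"]}

```bash
mkdir -p pics; cat > h.py <<'E'
import numpy as np, cv2
from workcell import get_obs, camera, camera_params, hand_in
from scipy.spatial.transform import Rotation as Rn
def ray(P,uv):
    K=np.array(P["mtx"]);d=np.array([(uv[0]-K[0,2])/K[0,0],(uv[1]-K[1,2])/K[1,1]])
    s=d.copy()
    for _ in range(20): s=d/(1+P["k1"]*(s@s))
    R=np.array(P["R"]);t=np.array(P["t"])
    return -R.T@t, R.T@np.array([s[0],s[1],1])
def atz(P,uv,z):
    o,d=ray(P,uv); return o+d*(z-o[2])/d[2]
def proj(P,X):
    c=np.array(P["R"])@np.array(X)+np.array(P["t"]);s=c[:2]/c[2];s=s*(1+P["k1"]*(s@s))
    K=np.array(P["mtx"]);return K[0,0]*s[0]+K[0,2],K[1,1]*s[1]+K[1,2]
def save(n,im): cv2.imwrite("pics/"+n,im[:,:,::-1])
E
python3 - <<'E'
from h import *
a=camera("top");b=camera("scene")
save("top.png",a);save("scene.png",b)
o=get_obs();print(o["clock"],o["position"],o["ee_rot"])
E
```

```text
0.1 [0.21232249 0.58749205 0.23061699] [ 1.72511999e-01  9.85007222e-01 -6.13473501e-04 -7.66747246e-05]
```

View pics/top.png

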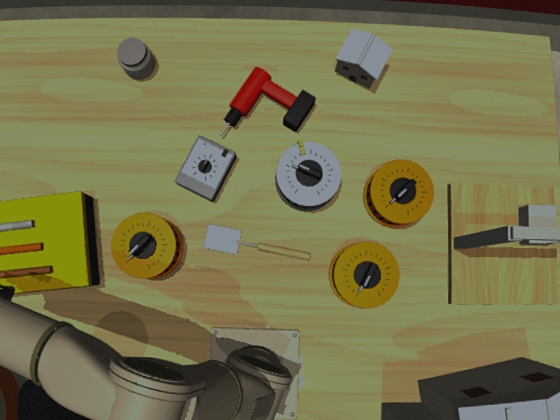

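View pics/scene.png

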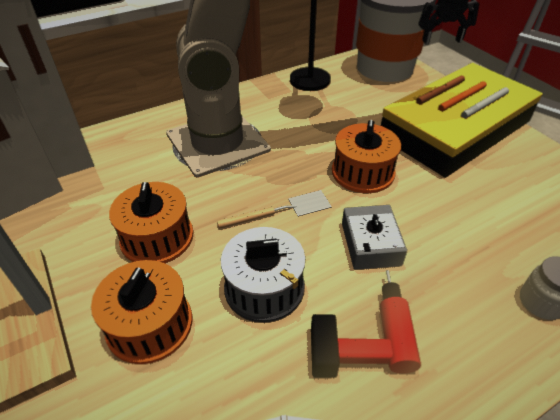

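The top view shows the grey drum at about (308,175), its brass tab at (301,147), and the speed box at (206,168). The orange drums are decoys. I'll enlarge the drum in both views.

```bash
python3 - <<'E'
from h import *
a=cv2.imread("pics/top.png")[135:215,268:348];b=cv2.imread("pics/scene.png")[225:305,215:310]
a=cv2.resize(a,(400,400),interpolation=cv2.INTER_CUBIC);b=cv2.resize(b,(400,400*80//95),interpolation=cv2.INTER_CUBIC)
b=cv2.copyMakeBorder(b,0,400-b.shape[0],0,0,0)
cv2.imwrite("pics/c.png",np.hstack([a,b]))
P=camera_params("top")
for uv in [(308,175),(301,152),(206,168)]: print(atz(P,uv,.1))
print(proj(P,[0.5,0,0.1]),proj(P,[0.6,0,0.1]), -np.array(P["R"]).T@P["t"])
E
```

```text
[ 0.5049443  -0.12088077  0.1       ]
[ 0.56309761 -0.10208906  0.1       ]
[0.51495917 0.13443076 0.1       ]
(np.float64(259.4743410555882), np.float64(175.45448025697124)) (np.float64(260.8526056635385), np.float64(136.47743471886267)) [ 0.25636546 -0.03910266  1.41804185]
```

View pics/c.png

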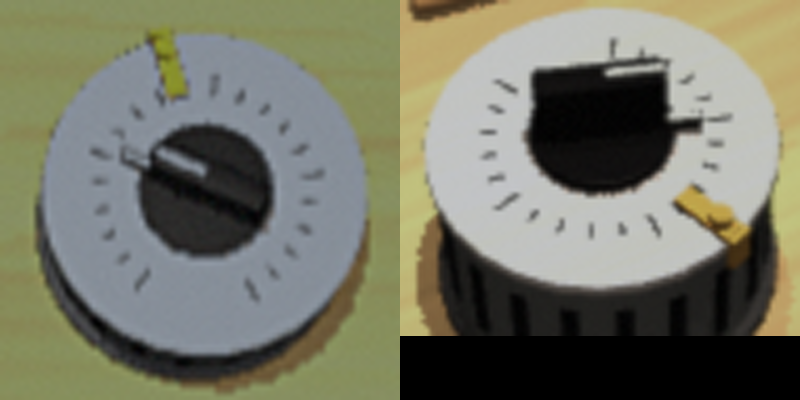

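```bash
cat >> h.py <<'E'
def rows(tgt_xyz, ang, ):
    """total shift in tool axes (units 40mm) & yaw about tool z (units 6deg) to put tool down, tool x at world angle ang (mod pi)"""
    o=get_obs();R=Rn.from_quat(o["ee_rot"]).as_matrix()
    sh=R.T@(np.array(tgt_xyz)-o["position"])/.04
    out=[]
    for k in (0,np.pi):
        T=np.array([[np.cos(ang+k),np.sin(ang+k),0],[np.sin(ang+k),-np.cos(ang+k),0],[0,0,-1]]).T
        T=np.column_stack([[np.cos(ang+k),np.sin(ang+k),0],[np.sin(ang+k),-np.cos(ang+k),0],[0,0,-1]])
        out.append(np.degrees(Rn.from_matrix(R.T@T).as_rotvec())/6)
    return sh,out
E
python3 - <<'E'
from h import *
P=camera_params("top")
c=atz(P,(308.8,172.8),.109);t=atz(P,(292,165.4),.106);b=atz(P,(303.2,153.6),.104)
print(c,t,b)
for v in (t-c,b-c): print(np.linalg.norm(v[:2]),np.degrees(np.arctan2(v[1],v[0])))
a=np.arctan2(*(t-c)[1::-1])
print(rows([c[0],c[1],.25],a)); o=get_obs();print(o["joint_pos"])
Pw=camera_params("wrist");R=Rn.from_quat(o["ee_rot"]).as_matrix();print("cam in tool",R.T@(-Pw["R"].T@Pw["t"]-o["position"]),(Pw["R"]@R).round(2))
E
```

```text
[ 0.5088543  -0.12219163  0.109     ] [ 0.52682722 -0.08016752  0.106     ] [ 0.55824729 -0.10749564  0.104     ]
0.04570615211893391 66.8445214685516
0.051532898636849823 16.569427183925104
(array([-13.0017512 , -14.16723805,  -0.46629093]), [array([-8.59402087e-03,  1.00458181e-02,  1.55479422e+01]), array([-9.88953156e-03, -8.46032050e-03, -1.44520536e+01])])
[-1.2466205   0.33280646 -0.06467915  1.4608151   0.02159932  1.34990277
 -0.08848138]
cam in tool [ 0.06712022 -0.00049191 -0.14201943] [[ 0.    1.   -0.  ]
 [-0.96  0.   -0.27]
 [-0.27  0.    0.96]]
```

carry_out(commands=[[[-0.65,-0.71,-0.03,0,0,0],[-0.65,-0.71,-0.03,0,0,0],[-0.65,-0.71,-0.03,0,0,0],[-0.65,-0.71,-0.03,0,0,0],[-0.65,-0.71,-0.03,0,0,0],[-0.65,-0.71,-0.03,0,0,0],[-0.65,-0.71,-0.03,0,0,0],[-0.65,-0.71,-0.03,0,0,0],[-0.65,-0.71,-0.03,0,0,0],[-0.65,-0.71,-0.03,0,0,0],[-0.65,-0.71,-0.03,0,0,0],[-0.65,-0.71,-0.03,0,0,0],[-0.65,-0.71,-0.03,0,0,0],[-0.65,-0.71,-0.03,0,0,0],[-0.65,-0.71,-0.03,0,0,0],[-0.65,-0.71,-0.03,0,0,0],[-0.65,-0.71,-0.03,0,0,0],[-0.65,-0.71,-0.03,0,0,0],[-0.65,-0.71,-0.03,0,0,0],[-0.65,-0.71,-0.03,0,0,0]]], hand=-1)

```text
clock: 1.77
position: [0.5086, -0.1249, 0.2554]
ee_rot: [0.172, 0.985, 0.0, 0.0]
ft_force: [0.9, 0.6, -0.6]
grip_width: 1.0
grasp_force: 0.0
```

carry_out(commands=[[[0,0,0,0,0,0.97],[0,0,0,0,0,0.97],[0,0,0,0,0,0.97],[0,0,0,0,0,0.97],[0,0,0,0,0,0.97],[0,0,0,0,0,0.97],[0,0,0,0,0,0.97],[0,0,0,0,0,0.97],[0,0,0,0,0,0.97],[0,0,0,0,0,0.97],[0,0,0,0,0,0.97],[0,0,0,0,0,0.97],[0,0,0,0,0,0.97],[0,0,0,0,0,0.97],[0,0,0,0,0,0.97],[0,0,0,0,0,0.97],[0,0,0,0,0,0],[0,0,0,0,0,0]]])

```text
clock: 3.27
position: [0.5083, -0.123, 0.2551]
ee_rot: [0.833, 0.553, -0.0, -0.0]
ft_force: [-1.0, -0.2, -0.1]
grip_width: 0.997
grasp_force: 0.0
```

```bash
python3 - <<'E'
from h import *
o=get_obs();P=camera_params("wrist");a=camera("wrist")
save("w1.png",a);np.savez("w1.npz",**{k:np.array(P[k]) for k in P})
print(o["clock"],o["position"],o["joint_pos"])
a=np.radians(66.8);print(rows([.5089,-.1222,.25],a))
E
```

```text
3.2667 [ 0.50828215 -0.12300485  0.25511125] [-0.60774545  0.09487568  0.81825417  1.72898386 -0.07100954  1.34857104
 -0.17403233]
(array([0.02560109, 0.00605487, 0.12788496]), [array([-0.0032979 ,  0.00039285,  0.06994918]), array([-6.15655798e-04, -5.16828141e-03, -2.99300504e+01])])
```

View pics/w1.png

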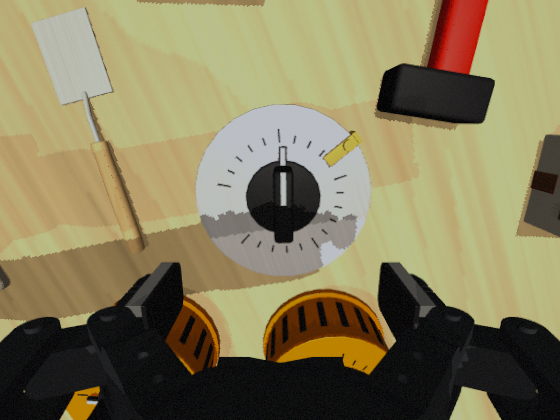

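The wrist view shows the knob disc at about (283,198), the nose tip at (283,148) and the tab's inner end near (327,161). The bar is in line with the fingers.

```bash
python3 - <<'E'
from h import *
P=dict(np.load("w1.npz"))
im=cv2.imread("pics/w1.png");h=cv2.cvtColor(im,cv2.COLOR_BGR2HSV)
m=((h[...,0]>20)&(h[...,0]<32)&(h[...,1]>130)).astype(np.uint8);m[:120]=0;m[175:]=0;m[:,:315]=0;m[:,370:]=0
ys,xs=np.nonzero(m);print(len(xs),xs.min(),xs.max(),ys.min(),ys.max())
pts=np.array([atz(P,(x,y),.105)[:2] for x,y in zip(xs,ys)])
mu=pts.mean(0);ax=np.linalg.svd(pts-mu)[2][0]
c=atz(P,(283.3,198),.109)[:2]
# drum circle check: rim
d=lambda v:np.degrees(np.arctan2(v[1],v[0]))
print("c",c,"tab mean",np.linalg.norm(mu-c),d(mu-c),"tab axis",d(ax))
t=atz(P,(283,148),.106)[:2];print("tip",np.linalg.norm(t-c),d(t-c))
g=cv2.cvtColor(im,cv2.COLOR_BGR2GRAY)
L=[atz(P,p,.145)[:2] for p in((283.5,204),(283,169))];print("barline",d(L[1]-L[0]),L)
e=[atz(P,p,.1)[:2] for p in((197,190),(371,190),(283,104),(283,276))];print("drum",e)
k=[atz(P,p,.109)[:2] for p in((246.5,197),(320.5,197))];print("disc",k,np.linalg.norm(k[0]-k[1]),(k[0]+k[1])/2)
cv2.imwrite("pics/w1c.png",cv2.resize(im[95:285,185:385],(800,600)[:1]+(760,) if 0 else (600,570),interpolation=cv2.INTER_CUBIC))
E
```

```text
492 324 362 131 165
c [ 0.51090203 -0.12439812] tab mean 0.0680720153577482 17.25574759995041 tab axis -162.85666118466017
tip 0.04396384576432089 67.66861877163457
barline 68.16607191596573 [array([ 0.5121213 , -0.12107835]), array([ 0.52240644, -0.09540778])]
drum [array([ 0.43988179, -0.08864344]), array([ 0.58747577, -0.15059763]), array([ 0.54186542, -0.04969133]), array([ 0.4794471 , -0.19927517])]
disc [array([ 0.48086352, -0.11078766]), array([ 0.54198191, -0.13644282])] 0.06628457895666416 [ 0.51142271 -0.12361524]
```

View pics/w1c.png

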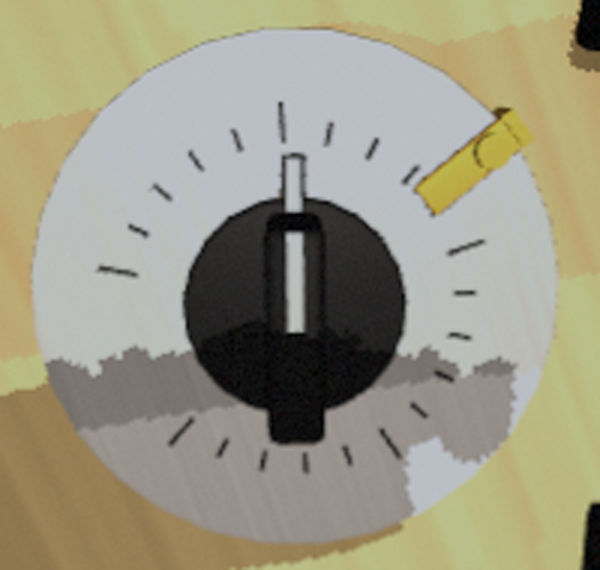

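```bash
python3 - <<'E'
from h import *
print(rows([.5105,-.1238,.117],np.radians(67.8)))
E
```

```text
(array([0.00434177, 0.05957146, 3.45286752]), [array([-0.00330121,  0.00036406, -0.09671749]), array([5.70024389e-04, 5.16886183e-03, 2.99032821e+01])])
```

carry_out(commands=[[[0,0.06,0.4,0,0,-0.1],[0,0,0.6,0,0,0],[0,0,0.6,0,0,0],[0,0,0.6,0,0,0],[0,0,0.5,0,0,0],[0,0,0.4,0,0,0],[0,0,0.35,0,0,0],[0,0,0,0,0,0],[0,0,0,0,0,0]]])

```text
clock: 4.07
position: [0.5102, -0.1241, 0.1171]
ee_rot: [0.83, 0.557, -0.001, -0.0]
ft_force: [0.2, -0.2, 0.1]
grip_width: 1.003
grasp_force: 0.0
```

carry_out(commands=[[[0,0,0,0,0,0],[0,0,0,0,0,0],[0,0,0,0,0,0],[0,0,0,0,0,0],[0,0,0,0,0,0],[0,0,0,0,0,0],[0,0,0,0,0,0],[0,0,0,0,0,0],[0,0,0,0,0,0],[0,0,0,0,0,0],[0,0,0,0,0,0],[0,0,0,0,0,0]]], hand=1, force=30)

```text
clock: 5.07
position: [0.5106, -0.1239, 0.1176]
ee_rot: [0.831, 0.556, 0.0, -0.0]
ft_force: [-3.3, 0.5, 6.4]
grip_width: 0.182
grasp_force: 33.6
```

carry_out(commands=[[[0,0,0,0,0,0.5],[0,0,0,0,0,0.7],[0,0,0,0,0,0.7],[0,0,0,0,0,0.7],[0,0,0,0,0,0.7],[0,0,0,0,0,0.7],[0,0,0,0,0,0.7],[0,0,0,0,0,0.7],[0,0,0,0,0,0.7],[0,0,0,0,0,0.7],[0,0,0,0,0,0.7],[0,0,0,0,0,0.6],[0,0,0,0,0,0.33],[0,0,0,0,0,0],[0,0,0,0,0,0],[0,0,0,0,0,0],[0,0,0,0,0,0]]])

```text
clock: 6.48
position: [0.5108, -0.1242, 0.1176]
ee_rot: [0.989, 0.148, 0.0, 0.0]
ft_force: [-2.0, -0.1, 6.1]
grip_width: 0.182
grasp_force: 33.6
```

```bash
python3 - <<'E'
from h import *
o=get_obs();x=Rn.from_quat(o["ee_rot"]).as_matrix()[:,0];print(np.degrees(np.arctan2(x[1],x[0])),o["position"],o["ft_force"],o["torque"],o["clock"])
P=camera_params("wrist");a=camera("wrist");save("w2.png",a);np.savez("w2.npz",**{k:np.array(P[k]) for k in P})
print([proj(P,p) for p in ([.5105,-.1238,.1],[.5105+.05*np.cos(.3),-.1238+.05*np.sin(.3),.104])])
E
```

```text
17.052512624539112 [ 0.51082833 -0.12419426  0.11761278] [-2.03876107 -0.05158917  6.09313497] [-0.02571368  0.28395363 -0.08536807] 6.4833
[(np.float64(278.3630196141998), np.float64(254.37431466227125)), (np.float64(277.95190124563453), np.float64(158.70785365485648))]
```

View pics/w2.png

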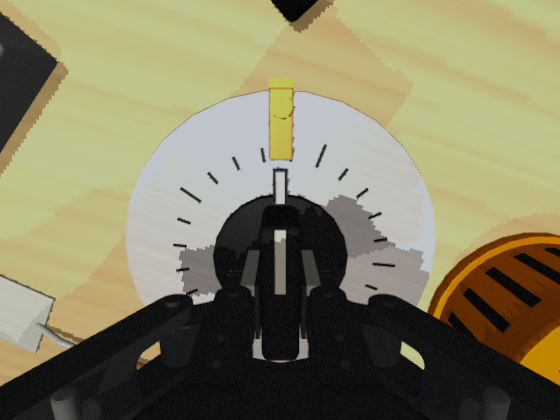

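The nose tip at about (280.5,170) lies on the tab's centreline, about (281.5,158). I'll measure the leftover angle.

```bash
python3 - <<'E'
from h import *
P=dict(np.load("w2.npz"));im=cv2.imread("pics/w2.png");h=cv2.cvtColor(im,cv2.COLOR_BGR2HSV);g=im.sum(2)
m=((h[...,0]>20)&(h[...,0]<34)&(h[...,1]>130));m[:88]=0;m[165:]=0;m[:,:262]=0;m[:,300:]=0
T=[];N=[]
d=lambda v:np.degrees(np.arctan2(v[1],v[0]))
for y in range(128,158,2):
    x=np.nonzero(m[y])[0]; T.append(atz(P,((x.min()+x.max())/2,y),.105)[:2])
    if y in(130,156):print(y,x.min(),x.max())
for y in (172,176,180,184,188,192): print(y,(g[y,268:294]//3))
T=np.array(T);print("tab axis",d(T[0]-T[-1]), "tab from c",[d(T.mean(0)-c) for c in (np.array([.5108,-.1242]),np.array([.5105,-.1238]))])
E
```

```text
130 270 291
156 270 291
172 [196 196 197 196 171  78  49 106 154 163 163 163 163 163 162 163 135  48
  48  98 167 197 196 195 196 196]
176 [196 196 195 197 171  78  48 123 180 195 195 195 195 194 195 194 162  30
  48 125 181 196 196 196 197 196]
180 [196 197 196 196 168  58  45 120 176 195 194 196 195 195 194 195 164  44
  45  77 113 163 195 195 195 195]
184 [195 195 196 175 105  57  38  89 163 194 194 195 194 195 195 195 164  43
  42  79 160 197 196 196 197 196]
188 [196 196 195 197 171  76  43  94 165 195 194 195 194 194 194 194 163  23
  32 123 179 195 195 196 196 194]
192 [190 179 186 194 169  73  43  92 164 193 193 193 194 194 194 194 163  42
  42  75 109 137 174 194 194 195]
tab axis 17.091030405524812 tab from c [np.float64(16.45449491530911), np.float64(15.989611238500924)]
```

carry_out(commands=[[[0,0,0,0,0,0.06],[0,0,0,0,0,0],[0,0,0,0,0,0],[0,0,0,0,0,0]]])

```text
clock: 6.87
position: [0.5108, -0.1241, 0.1176]
ee_rot: [0.989, 0.145, 0.0, -0.0]
ft_force: [-1.7, -0.1, 4.6]
grip_width: 0.18
grasp_force: 33.6
```

carry_out(commands=[[[0,0,0,0,0,0],[0,0,0,0,0,0],[0,0,0,0,0,0],[0,0,0,0,0,0],[0,0,0,0,0,0],[0,0,0,0,0,0],[0,0,0,0,0,0],[0,0,0,0,0,0],[0,0,0,0,0,0],[0,0,0,0,0,0]]], hand=-1)

```text
clock: 7.7
position: [0.5106, -0.124, 0.1173]
ee_rot: [0.989, 0.145, 0.0, -0.0]
ft_force: [-0.4, -0.0, 0.3]
grip_width: 0.998
grasp_force: 0.0
```

carry_out(commands=[[[0,0,-0.3,0,0,0],[0,0,-0.5,0,0,0],[0,0,-0.5,0,0,0],[0,0,-0.5,0,0,0],[0,0,-0.4,0,0,0],[0,0,-0.3,0,0,0],[0,0,0,0,0,0],[0,0,0,0,0,0],[0,0,0,0,0,0]]])

```text
clock: 8.45
position: [0.5102, -0.1239, 0.2166]
ee_rot: [0.989, 0.145, -0.0, -0.0]
ft_force: [-0.9, -0.5, -0.5]
grip_width: 0.996
grasp_force: 0.0
```

```bash
python3 - <<'E'
from h import *
P=camera_params("wrist");a=camera("wrist");save("w3.png",a);np.savez("w3.npz",**{k:np.array(P[k]) for k in P})
print(get_obs()["clock"],proj(P,[.5108,-.1242,.1]))
u,v=map(int,proj(P,[.5108,-.1242,.1]));v0=max(0,v-120)
print(u-80,v0);save("w3c.png",cv2.resize(a[v0:v+50,u-80:u+80],None,fx=3.5,fy=3.5,interpolation=cv2.INTER_CUBIC))
E
```

```text
8.5 (np.float64(280.3581072402426), np.float64(205.58136117030375))
200 85
```

View pics/w3c.png

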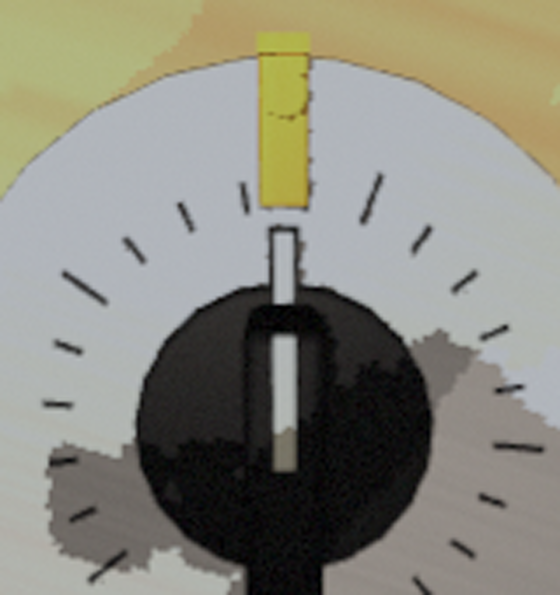

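The crop shows the nose at x≈284 and the tab centre at x≈284, with the disc centre at about 285. They line up to well under a degree, the knob is free and the gripper is clear.

```bash
python3 -c "
from h import *
print(hand_in())"
```

```text
the job is handed in; nothing more can be done
None
```

I turned the big knob about 51° clockwise until its nose pointed at the brass tab (within a degree on the wrist camera), let go, backed the gripper clear without going near the small speed knob, and handed the job in at about 8.5 s.

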